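Plug the two open duct collars

ROBOT

A 7-joint arm with a two-finger parallel gripper is mounted at the origin on the work surface. World frame = base frame: x ahead of the robot, y to its left, z up, the work surface at z = 0. Lengths are in m, angles in rad, forces in N, time in s.
With the tool pointing down it reaches from about 0.4 to 0.9 m from the base axis. Payload 5.6 kg.
Tool frame: the origin (TCP) lies midway between the tips of the shut fingers; the grasp point (between the pads) lies 19 mm behind it; z points along the fingers, y is the line along which they close (so a half turn about z gives the same grasp; the last joint's range is limited). The gripper opens to 92 mm and grips with 3 to 60 N. Pads are 20 mm wide; open, the fingers measure 128 mm over their backs; the gripper's body (75 mm by 189 mm) begins 69 mm behind the grasp point.
Start: joints at [1.224, 0.468, -0.012, 1.603, 0.006, 1.071, -0.056], TCP at [0.194, -0.62, 0.215] pointing down, gripper open.
Joint ranges: [-2.53, 2.53], [-0.31, 2.02], [-1.57, 1.55], [0.28, 2.44], [-1.29, 4.43], [0.15, 1.84], [-2.92, 2.92]. Speed limits (rad/s): [2.57, 2.57, 3.14, 3.14, 3.14, 3.14, 3.14].

INTERFACE

Orientations are given as a 3x3 rotation matrix whose columns are the frame's x, y, z axes.
In Python, from workcell import * gives the robot as it stands. The module is installed in compiled form; this text tells all that it offers. Calls block until the motion is done:
- move_pose(position, orientation): joint-space move of the TCP to a pose.
- move_l(position, attitude=None, max_speed=0.15, stop_force=None): straight line of the TCP; attitude=None keeps the orientation; max_speed is the mean speed in m/s. With stop_force (N) it stops when the force on the tool has changed by that much, and returns True; else False.
- movej(angles): joint-space move.
- gripper_open() and close_gripper(strength=None): open the fingers fully, or close them until they stop; strength is the grip in N (None keeps the last).
- wait(seconds).
- ik(position, orientation): joint angles nearest the present ones, or None.
- read_camera(name): name is "side" or "top"; returns the picture (400x640x3 uint8, red, green, blue); there is no depth.
- camera_info(name): a dict with "fx", "fy", "cx", "cy" (pixels), "k1" (the pictures are not rectified: a ray, as slopes to the right and down, at radius r is drawn at 1 + k1 r^2 times it, then the intrinsics apply), "extrinsics" (4x4, takes a point from world to camera coordinates). Camera axes: x right, y down, z forward; pixel columns grow to the right and rows downward; lengths in m; the calibration is good to about 2 mm. A picture is of the moment at which its call begins. camera_info takes no time and is no camera call.
A pose or a line that the arm cannot do raises IKError and nothing moves.
- sign_off(): hands the job in; it is judged then, once.
Readings, each from a call of its own:
- get_clock(): time.
- get_joint_pos(): joint angles.
- get_dq(): joint speeds.
- get_tau(): joint torques, N m.
- get_ee_pos(): TCP position.
- get_tool_rot(): TCP orientation.
- get_contact_force(): force on the tool from outside, world axes, zero at the start.
- get_wrist_torque(): the same for the moment, N m.
- get_grip_width(): finger opening in m.
- get_gripper_force(): force on a finger pad.
Only numpy, scipy, OpenCV 4.12 (cv2) and the standard library are available. Lean on these libraries where they do the work, as an engineer would, in place of code of your own. Each camera call takes 0.05 s, during which the arm holds its last target. There are 200 camera calls.

TASK

Take the two duct plugs off their hooks on the rack and close the two upright duct collars on the bench with them before they go into stock: the large plug with the green loop goes in the large green-banded collar, the small plug with the orange loop in the small orange-banded one, each pushed fully home so that its flange sits flat on the rim. Leave the pipe ring hanging on its hook, and leave the rest of the stock on the bench where it is.

Things in the scene. Friction and masses are not known exactly. Their poses are not given: they have to be found in the camera images.
- large_plug: large galvanised duct plug, hanging by its green loop on a hook, 0.22 kg. Origin: centre of the underside of its round flange (102 mm across, 4 mm thick), z up. Nose below the flange 90 mm across, 30 mm deep, its last 14 mm tapering to 76 mm. Loop on top: 40 mm wide (y), 12 mm thick (x), top 62 mm above origin, window 28 mm wide, 4 to 52 mm above origin.
- small_plug: small galvanised duct plug, hanging by its orange loop on a hook, 0.15 kg. Origin: centre of the underside of its round flange (78 mm across, 4 mm thick), z up. Nose below the flange 66 mm across, 30 mm deep, its last 14 mm tapering to 52 mm. Loop on top: 40 mm wide (y), 12 mm thick (x), top 62 mm above origin, window 28 mm wide, 4 to 52 mm above origin.
- pipe_ring: bystander: dark steel pipe ring of 80 mm outside diameter hanging by the same kind of loop (dark, same sizes and origin 62 mm below the loop's top) on one of the hooks; the ring hangs below the origin.
- rack: fixed grey hook rack; origin on the bench under the middle hook's hanging point, hooks point to its -x. Hooks at y = -120, 0, 120 mm: level strips 12 mm wide, 6 mm thick, top 160 mm above the bench, running back to a crossbar at x = 70 to 90 mm (142 to 172 mm high, y -200 to 200 mm, posts at its ends). Loops hang near x = 0; the three hanging things are in any order.
- rack_lip (a point): middle of the top edge of the middle hook's upturned end: 178 mm above the bench, at rack x = -19 mm, lip 5 mm thick, 18 mm above the strip; the other hooks are the same. To come off, a loop must rise over 18 mm (at 42 mm its flange meets the strip from below), then move along the rack's -x over 35 mm; the large flange is clear of the hook above it only after 80 mm.
- large_collar_mouth (a point): centre of the rim of the large duct collar, 110 mm above the bench: fixed upright round galvanised tube, bore 95 mm, wall 3 mm, open at the top, 106 mm deep, green band, foot flange 133 mm across.
- small_collar_mouth (a point): centre of the rim of the small duct collar, 110 mm above the bench: fixed upright round galvanised tube, bore 71 mm, wall 3 mm, open at the top, 106 mm deep, orange band, foot flange 109 mm across.
- reducer: bystander: upright galvanised reducer, 100 mm across at the foot, 68 mm at the top, 100 mm tall; origin at the centre of its underside.
- tape_roll: bystander: green tape roll lying flat, 92 mm across, 24 mm high; origin at the centre of its underside.
- sealant_can: bystander: upright can 66 mm across, 110 mm tall; origin at the centre of its underside.
- wrench: bystander: steel wrench lying flat; origin near its middle, handle towards its -x.
- coupling: bystander: upright steel sleeve 72 mm across, 60 mm tall; origin at the centre of its underside.
There are look-alikes about, which are no part of the job. What is shaped like the large_plug but yellow is not meant.

How it is judged:
On the way:
1. one plug sits fully home in its own collar (((horizontal distance between large_plug and large_collar_mouth below 0.006 m and z of large_plug in the frame of large_collar_mouth between -0.006 and 0.004 m and angle between large_plug's own z axis and vertical below 0.07 rad) or (horizontal distance between small_plug and small_collar_mouth below 0.006 m and z of small_plug in the frame of small_collar_mouth between -0.006 and 0.004 m and angle between small_plug's own z axis and vertical below 0.07 rad))), for 0.2 s.
At the end, for the whole second after the job is handed in: Each plug sits in the collar of its own size: within 6 mm of the bore centre, flange underside at most 4 mm above the rim, upright within 4 degrees, at rest. The pipe ring is within 30 mm and the other stock within 50 mm of where it started (horizontal distance between large_plug and large_collar_mouth below 0.006 m and z of large_plug in the frame of large_collar_mouth between -0.006 and 0.004 m and angle between each of large_plug, small_plug's own z axis and vertical below 0.07 rad and horizontal distance between small_plug and small_collar_mouth below 0.006 m and z of small_plug in the frame of small_collar_mouth between -0.006 and 0.004 m and linear speed of each of large_plug, small_plug below 0.02 m/s and not (distance of pipe_ring from where it was at the start of the episode above 0.03 m) and not (distance of reducer from where it was at the start of the episode above 0.05 m) and not (distance of tape_roll from where it was at the start of the episode above 0.05 m) and not (distance of sealant_can from where it was at the start of the episode above 0.05 m) and not (distance of wrench from where it was at the start of the episode above 0.05 m) and not (distance of coupling from where it was at the start of the episode above 0.05 m)); the robot touches nothing.
It fails at once if the pipe ring is displaced by more than 60 mm (knocked or taken off its hook) (distance of pipe_ring from where it was at the start of the episode above 0.06 m).
It fails at once if a piece of bystander stock (reducer, tape roll, can, wrench, coupling) is moved by more than 50 mm (distance of any of reducer, tape_roll, sealant_can, wrench, coupling from where it was at the start of the episode above 0.05 m).
It also fails if it takes over 64 s, if anything falls off the work surface, if the arm or the gripper's body presses on something with over 40 N, if the wrist force passes 120 N, or if a joint passes its speed limit or range.

## Working session

There is one attempt and no reset: what is moved stays moved. The work goes in short steps, each a Python script; the robot and the scene stay as the last script left them, time stands still between calls to the robot, and variables do not carry over. Pictures are saved under pics/ and viewed, at most 10 in all, crops included, and the job is handed in when it is done.

```bash
mkdir -p pics; python3 - <<'E'
from workcell import *
import cv2,numpy as np
np.set_printoptions(precision=4,suppress=True)
for n in("side","top"):
    im=read_camera(n); cv2.imwrite(f"pics/{n}0.png",im[...,::-1]); 
    c=camera_info(n); print(n,c); E=np.array(c["extrinsics"]); print("cam pos",-E[:3,:3].T@E[:3,3])
print(get_clock(),get_tool_rot(),get_ee_pos(),get_grip_width())
E
```

```text
side {'fx': 367.60811452349986, 'fy': 367.60811452349986, 'cx': 311.2815595127944, 'cy': 197.2131733206691, 'k1': -0.081865920695102, 'extrinsics': array([[-0.89  , -0.4554, -0.0229,  0.5078],
       [-0.2862,  0.5971, -0.7494,  0.2035],
       [ 0.3549, -0.6604, -0.6618,  1.0265],
       [ 0.    ,  0.    ,  0.    ,  1.    ]])}
cam pos [0.1459 0.7876 0.8434]
top {'fx': 386.53871024909984, 'fy': 386.53871024909984, 'cx': 317.77356870488427, 'cy': 200.5838607192565, 'k1': 0.02169672889980178, 'extrinsics': array([[-0.0173, -0.9992, -0.0354,  0.1022],
       [-0.9834,  0.0234, -0.18  ,  0.5482],
       [ 0.1807,  0.0317, -0.983 ,  1.082 ],
       [ 0.    ,  0.    ,  0.    ,  1.    ]])}
cam pos [0.3454 0.055  1.1659]
0.1 [[ 0.9542  0.2991 -0.0006]
 [ 0.2991 -0.9542  0.0015]
 [-0.0001 -0.0016 -1.    ]] [ 0.1942 -0.6198  0.2138] 0.09202213286876855
```

View pics/side0.png

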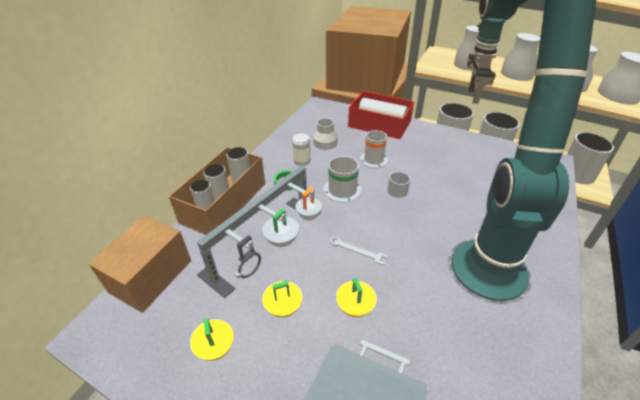

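View pics/top0.png

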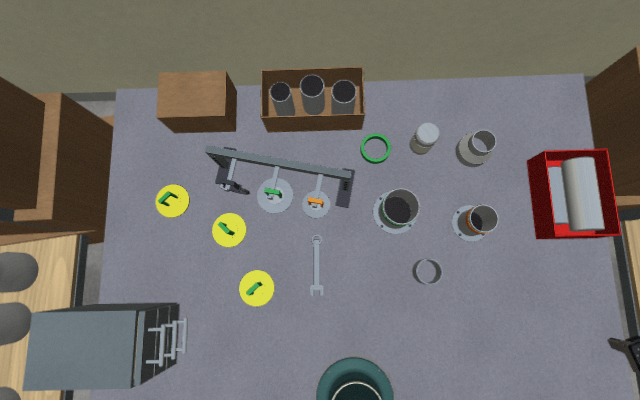

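The rack's hooks hold, from left to right in the top view, the ring (235,185), the large plug (273,193) and the small plug (316,202). The collars are at about (400,205) for green and (480,220) for orange. Next I'll measure them.

```bash
cat > h.py <<'E'
from workcell import *
import cv2,numpy as np
np.set_printoptions(precision=4,suppress=True)
def ray(n,px):
    c=camera_info(n);K=np.array([[c["fx"],0,c["cx"]],[0,c["fy"],c["cy"]],[0,0,1.]])
    s=cv2.undistortPoints(np.array(px,float).reshape(-1,1,2),K,np.array([c["k1"],0,0,0.]),None,None).reshape(-1,2)
    E=np.array(c["extrinsics"]);R=E[:3,:3]
    return -R.T@E[:3,3], np.c_[s,np.ones(len(s))]@R
def on_plane(n,px,z):
    o,d=ray(n,px); return o+d*((z-o[2])/d[:,2])[:,None]
def cross(p1,p2):
    (a,u),(b,v)=[(o,d[0]/np.linalg.norm(d[0])) for o,d in(ray("top",[p1]),ray("side",[p2]))]
    t=np.linalg.lstsq(np.c_[u,-v],b-a,rcond=None)[0]; P,Q=a+t[0]*u,b+t[1]*v
    return (P+Q)/2,np.linalg.norm(P-Q)
def circ(P):  # least squares circle xy
    A=np.c_[2*P[:,:2],np.ones(len(P))]; s=np.linalg.lstsq(A,(P[:,:2]**2).sum(1),rcond=None)[0]
    return s[:2],np.sqrt(s[2]+s[0]**2+s[1]**2)
E
python3 - <<'E'
from h import *
for n in("top","side"):
    im=cv2.imread(f"pics/{n}0.png"); hsv=cv2.cvtColor(im,cv2.COLOR_BGR2HSV)
    for nm,lo,hi in(("green",(50,110,40),(80,255,255)),("orange",(5,130,80),(16,255,255))):
        m=cv2.inRange(hsv,lo,hi); k,l,s,c=cv2.connectedComponentsWithStats(m)
        for i in range(1,k):
            if 8<s[i,4]<2000 and (n!="top" or 100<c[i][0]<520): print(n,nm,s[i],c[i])
t=cv2.imread("pics/top0.png")
cv2.imwrite("pics/c1.png",cv2.resize(t[140:245,200:360],None,fx=5,fy=5,interpolation=cv2.INTER_CUBIC))
cv2.imwrite("pics/c2.png",cv2.resize(t[170:250,365:505],None,fx=5.7,fy=5.7,interpolation=cv2.INTER_CUBIC))
E
```

```text
top green [361 134  30  30 318] [375.4214 147.5912]
top green [265 188  17  10  80] [272.5875 191.3875]
top green [158 192  19  14  81] [165.5802 197.716 ]
top green [383 214  20  12  25] [391.36 221.44]
top green [218 222  16  13  72] [225.125  228.3333]
top green [247 283  15  12  70] [253.0143 288.1857]
top orange [308 197   8   8  20] [310.25 200.85]
top orange [318 199   5   8  15] [321.     202.6667]
top orange [466 210  17  24  76] [470.1053 223.2895]
side green [274 171  17  12  68] [280.2353 174.7059]
side green [331 175  21   5  31] [341.7097 177.9355]
side green [273 209  12  12  46] [278.1522 214.1957]
side green [354 278   8  14  60] [356.9667 284.8   ]
side green [273 281  15   9  61] [280.1639 284.8361]
side green [204 319   9  26 106] [207.5472 329.8962]
side orange [396  83   7   8  15] [399.6     87.4667]
side orange [366 141  19   7  73] [374.8767 144.7671]
side orange [302 191   9  17  47] [304.9149 197.9787]
side orange [170 194  27  31 291] [182.945 208.354]
side orange [ 91 232  88  55 293] [127.5666 268.0307]
```

View pics/c1.png

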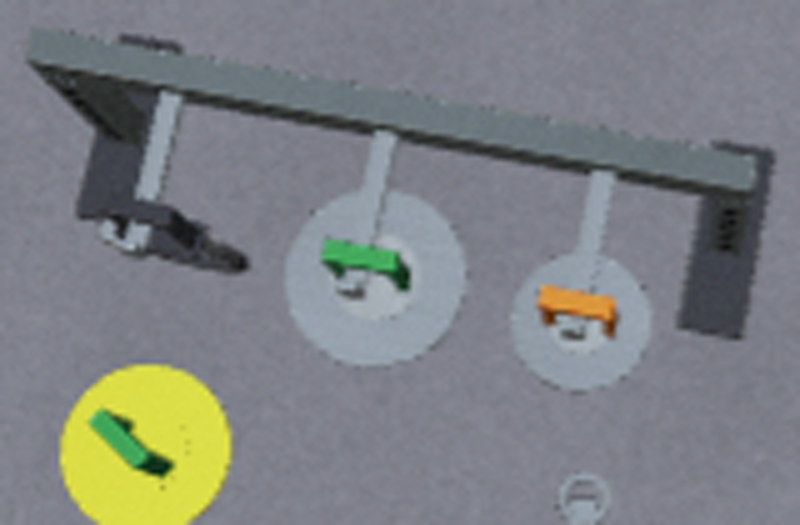

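View pics/c2.png

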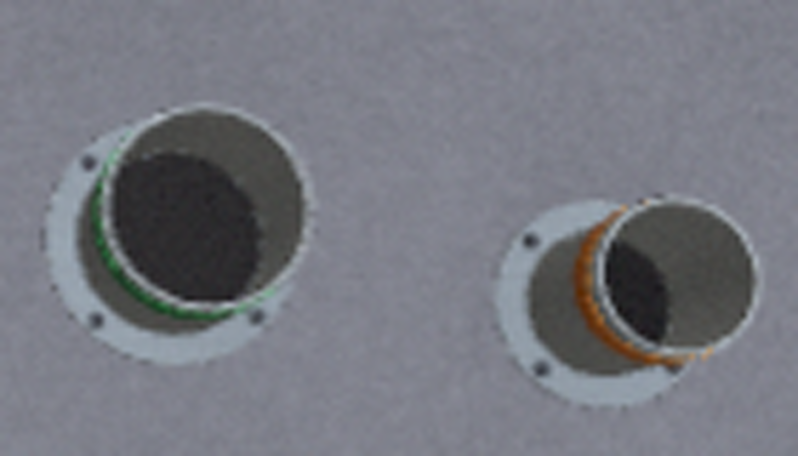

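Crop c1 shows the large flange spanning about u 285-465, v 190-367 and the small one u 512-651, v 251-390. The crossbar's back edge runs from (35,28) to (755,155). Crop c2 shows both collar mouths open, with the large bore centred near (206,206) and the small one near (678,277).

```bash
python3 - <<'E'
from h import *
t=cv2.imread("pics/top0.png"); S=8; sd=cv2.imread("pics/side0.png")
B=cv2.resize(t,None,fx=S,fy=S,interpolation=cv2.INTER_CUBIC); hsv=cv2.cvtColor(B,cv2.COLOR_BGR2HSV); g=cv2.cvtColor(B,cv2.COLOR_BGR2GRAY)
f=lambda p:(np.array(p,float)+.5)/S-.5
def blob(m,c):
    k,l,s,_=cv2.connectedComponentsWithStats(m); i=l[int(c[1]*S),int(c[0]*S)]
    cs,_=cv2.findContours((l==i).astype(np.uint8),cv2.RETR_EXTERNAL,cv2.CHAIN_APPROX_NONE)
    return cv2.convexHull(max(cs,key=cv2.contourArea)).reshape(-1,2)
for c in((401,207),(484,219),(405,215),(290,195),(326,210),(280,178)): print(c,t[c[1],c[0]])
for nm,c,rim in(("Lcollar",(401,207),.0475),("Scollar",(486,219),.0355)):
    for th in(110,125,140):
        h=blob((g<th).astype(np.uint8),c); print(nm,th,circ(on_plane("top",f(h),.110)),cv2.boundingRect(h))
for nm,c in(("Lflange",(288,200)),("Sflange",(326,210))):
    for th in(140,150):
        h=blob((g>th).astype(np.uint8),c); P=on_plane("top",f(h),.112)
        ctr,_=circ(P)
        for _ in range(30):                      # drop strip corner etc.
            r=np.linalg.norm(P[:,:2]-ctr,axis=1); k=abs(r-np.median(r))<.002; ctr,R=circ(P[k])
        print(nm,th,ctr,R,k.mean())
q=lambda u,v:(np.array([u,v])+.5)/5-.5+[200,140]
e=on_plane("top",[q(35,28),q(755,155)],.172); d=e[0]-e[1]; print("bar",e,np.linalg.norm(d),"yaw from +y",np.arctan2(-d[0],d[1]))
for nm,pts in(("L",[(322,240),(400,250)]),("S",[(539,287),(616,297)])): # loop back top edge
    print(nm,on_plane("top",[q(*p) for p in pts],.170))
print(cross((272.6,191.4),(280,214.2)))
cv2.imwrite("pics/c3.png",cv2.resize(sd[130:260,220:400],None,fx=4.4,fy=4.4,interpolation=cv2.INTER_CUBIC))
E
```

```text
(401, 207) [44 42 43]
(484, 219) [68 72 70]
(405, 215) [49 45 47]
(290, 195) [170 160 148]
(326, 210) [171 159 146]
(280, 178) [149 137 133]
Lcollar 110 (array([ 0.5194, -0.1389]), np.float64(0.04713748539479196)) (3072, 1515, 277, 273)
Lcollar 125 (array([ 0.512, -0.131]), np.float64(0.05525235532518103)) (3026, 1513, 338, 319)
Lcollar 140 (array([0.7702, 0.0931]), np.float64(1.037840047930417)) (0, 0, 5120, 3200)
Scollar 110 (array([ 0.4808, -0.3584]), np.float64(0.035073767874469794)) (3767, 1646, 213, 203)
Scollar 125 (array([ 0.4739, -0.3405]), np.float64(0.050470809218170286)) (3657, 1644, 325, 246)
Scollar 140 (array([0.7702, 0.0931]), np.float64(1.037840047930417)) (0, 0, 5120, 3200)
Lflange 140 [0.558  0.2092] 0.051233733204301524 0.8292682926829268
Lflange 150 [0.5578 0.2092] 0.049811670168309265 0.8409090909090909
Sflange 140 [0.5554 0.0905] 0.05927542139620333 0.45161290322580644
Sflange 150 [0.5554 0.094 ] 0.05947586131533541 0.4375
bar [[ 0.6878  0.3857  0.172 ]
 [ 0.6066 -0.0012  0.172 ]] 0.39528422838942107 yaw from +y -0.2067760550004345
L [[0.5668 0.229  0.17  ]
 [0.5604 0.1875 0.17  ]]
S [[0.5387 0.1142 0.17  ]
 [0.5324 0.0738 0.17  ]]
(array([0.5559, 0.2065, 0.1638]), np.float64(0.0028076265070320467))
```

View pics/c3.png

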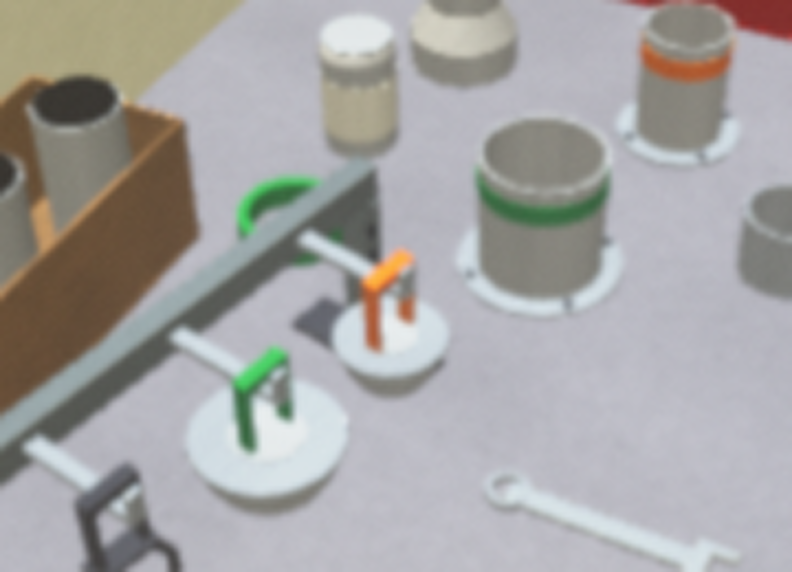

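The c3 crop shows both loops hanging freely on their strips with the fingers' space beside them clear. I'll cross-check the collars from the side view and the small flange, then take the small plug first.

```bash
python3 - <<'E'
from h import *
sd=cv2.imread("pics/side0.png"); S=8
g=cv2.GaussianBlur(cv2.resize(cv2.cvtColor(sd,cv2.COLOR_BGR2GRAY),None,fx=S,fy=S,interpolation=cv2.INTER_CUBIC),(0,0),2)
q5=lambda u,v:(np.array([u,v])+.5)/5-.5+[200,140]
q3=lambda u,v:(np.array([u,v])+.5)/4.4-.5+[220,130]
print("S flange top", circ(on_plane("top",[q5(512,320),q5(651,320),q5(581,251),q5(581,390)],.112)))
print("L flange top", circ(on_plane("top",[q5(285,278),q5(465,278),q5(375,190),q5(375,367)],.112)))
# side-view flange outlines (top face) and collar rims, hand-read in c3
print("S flange side",circ(on_plane("side",[q3(333,335),q3(449,338),q3(391,371)],.112)))
print("L flange side",circ(on_plane("side",[q3(187,438),q3(349,435),q3(268,493)],.112)))
print("L collar side",circ(on_plane("side",[q3(479,158),q3(611,158),q3(545,117),q3(545,203)],.110)))
print("S collar side",circ(on_plane("side",[q3(641,30),q3(735,32),q3(688,3),q3(688,60)],.110)))
# tool reach check
yw=0.19; R=np.array([[np.cos(yw),-np.sin(yw),0],[-np.sin(yw),-np.cos(yw),0],[0,0,-1.]])
for p in((.533,.094,.129),(.45,.115,.159),(.481,-.358,.14),(.558,.209,.129),(.47,.23,.159),(.519,-.139,.14)): print(p,ik(p,R))
E
```

```text
S flange top (array([0.5307, 0.0944]), np.float64(0.03881388711811674))
L flange top (array([0.5574, 0.2093]), np.float64(0.05040986247184692))
S flange side (array([0.5303, 0.0906]), np.float64(0.039194668956959514))
L flange side (array([0.5565, 0.2079]), np.float64(0.0508979411178334))
L collar side (array([ 0.5148, -0.1322]), np.float64(0.05229720509033553))
S collar side (array([ 0.4776, -0.3495]), np.float64(0.04224778021095612))
(0.533, 0.094, 0.129) [ 0.214   0.4666 -0.5637  1.9137  0.3251  0.8521 -2.2791]
(0.45, 0.115, 0.159) [ 0.3433  0.3387 -0.773   2.0558  0.3103  0.863  -2.3669]
(0.481, -0.358, 0.14) [ 0.6121  0.4685 -0.0365  1.7922  0.0214  0.8813 -1.1949]
(0.558, 0.209, 0.129) [ 0.0698  0.5771 -0.6501  1.7773  0.4242  0.9311 -2.5217]
(0.47, 0.23, 0.159) [ 0.2993  0.5789 -1.066   1.9143  0.6006  1.011  -2.7977]
(0.519, -0.139, 0.14) [ 0.3804  0.3874 -0.2213  1.9329  0.1123  0.833  -1.6615]
```

```bash
cat >> h.py <<'E'
yw=0.19
R=np.array([[-np.cos(yw),np.sin(yw),0],[np.sin(yw),np.cos(yw),0],[0,0,-1.]])
RX=np.array([.979,-.205,0])
def take(c):
    c=np.array([c[0],c[1],0.])
    move_pose(c+[0,0,.26],R); move_l(c+[0,0,.131],max_speed=.12,stop_force=15)
    print("at",get_ee_pos(),get_contact_force()); close_gripper(30)
    print("width",get_grip_width(),get_gripper_force(),get_ee_pos())
    p=get_ee_pos(); move_l(np.array(p)+[0,0,.030],max_speed=.08)
    print("lift",get_contact_force()); print("hit",move_l(np.array(p)+[0,0,.030]-.095*RX,max_speed=.1,stop_force=12))
    print("off",get_contact_force(),get_grip_width(),get_clock())
E
python3 - <<'E'
from h import *
sd=cv2.imread("pics/side0.png"); S=8
b=cv2.resize(sd,None,fx=S,fy=S,interpolation=cv2.INTER_CUBIC);g=cv2.cvtColor(b,cv2.COLOR_BGR2GRAY)
for nm,c in(("L",(343,163)),("S",(376,136))):
    print(nm,"seed grey",sd[c[1],c[0]])
    for th in(135,145,155,165):
        k,l,s,_=cv2.connectedComponentsWithStats((g<th).astype(np.uint8)); i=l[c[1]*S,c[0]*S]
        cs,_=cv2.findContours((l==i).astype(np.uint8),0,1); h=cv2.convexHull(max(cs,key=cv2.contourArea)).reshape(-1,2)
        print(th,circ(on_plane("side",(h+.5)/S-.5,.110)),cv2.boundingRect(h))
take((.5306,.0935))
p=np.array(get_ee_pos()); move_l(p+[0,0,.10]); t=read_camera("top");s=read_camera("side")
cv2.imwrite("pics/t1.png",t[...,::-1]);cv2.imwrite("pics/s1.png",s[...,::-1])
cv2.imwrite("pics/v1.png",np.vstack([t[100:350,140:540],s[60:310,160:560]])[...,::-1])
E
```

```text
L seed grey [127 136 137]
135 (array([ 0.5201, -0.1378]), np.float64(0.04032587992235275)) (2644, 1267, 205, 105)
145 (array([ 0.5195, -0.1382]), np.float64(0.04318866486265929)) (2643, 1262, 210, 119)
155 (array([ 0.5023, -0.0775]), np.float64(0.09161915216713386)) (2624, 1259, 247, 337)
165 (array([ 0.4983, -0.0795]), np.float64(0.09152469485772834)) (2621, 1257, 252, 345)
S seed grey [123 131 135]
135 (array([-0.1436, -1.9012]), np.float64(1.5247902744520938)) (2492, 0, 2628, 1467)
145 (array([-0.1192, -1.8581]), np.float64(1.5065081837285557)) (2490, 0, 2630, 1469)
155 (array([-0.5039, -1.6263]), np.float64(1.7267167481498986)) (2486, 0, 2634, 2115)
165 (array([ 0.6634, -1.7324]), np.float64(2.0338760804843568)) (1023, 0, 4097, 2390)
at [0.5312 0.0937 0.1317] [ 0.7036 -1.5116 -0.2061]
width 0.039721674635951894 29.99991685152054 [0.5306 0.0936 0.131 ]
lift [ 0.0162 -1.0619 -1.7676]
hit False
off [ 0.2365  0.4402 -1.4606] 0.03978179290271477 6.5667
```

View pics/v1.png

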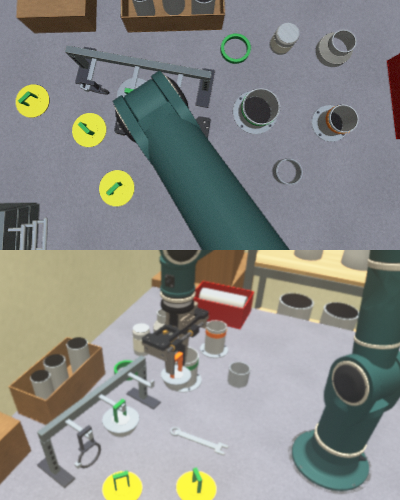

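The picture shows the small plug off its hook, upright in the gripper near (177,370) in the lower half. The large plug and ring still hang. Next is carrying and inserting it.

```bash
cat >> h.py <<'E'
def rep(s): print(s,np.array(get_ee_pos()),np.array(get_contact_force()),np.array(get_wrist_torque()),round(get_clock(),1))
def insert(c,zt=.133):
    c=np.array([c[0],c[1],0.]); p=np.array(get_ee_pos())
    move_l([p[0],p[1],.255]); move_l(c+[0,0,.255]); move_l(c+[0,0,.172],max_speed=.1); rep("hover")
    hit=move_l(c+[0,0,zt],max_speed=.03,stop_force=8); rep(("hit",hit))
    return hit
E
python3 - <<'E'
from h import *
insert((.4808,-.3584))
t=read_camera("top");s=read_camera("side")
cv2.imwrite("pics/v2.png",np.hstack([cv2.resize(t[160:280,420:550],None,fx=3,fy=3),cv2.resize(s[70:190,310:440],None,fx=3,fy=3)])[...,::-1])
E
```

```text
hover [ 0.4813 -0.3585  0.1727] [-0.3184  0.4975 -0.5518] [ 0.0605 -0.1318 -0.0139] 12.0
('hit', False) [ 0.4809 -0.3585  0.1331] [ 0.0019 -0.384  -2.09  ] [ 0.0282 -0.1234 -0.0226] 13.5
```

View pics/v2.png

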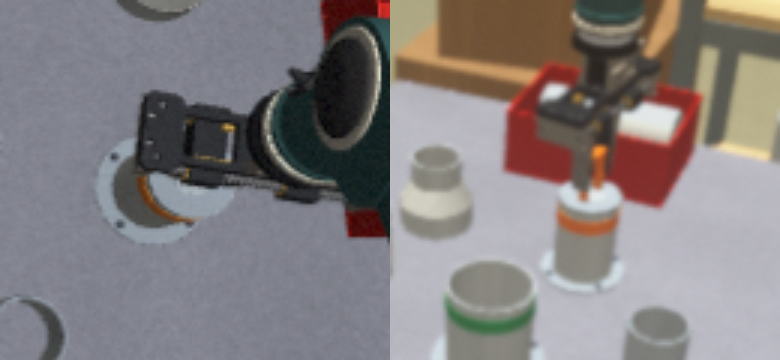

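The side crop shows the small plug's flange on the orange collar's rim near (588,200), so it went straight in. I'll press to contact, release, check it from the top, and go on to the large plug.

```bash
python3 - <<'E'
from h import *
p=np.array(get_ee_pos()); print(move_l(p-[0,0,.006],max_speed=.02,stop_force=12)); rep("pressed")
gripper_open(); p=np.array(get_ee_pos()); move_l([p[0],p[1],.27],max_speed=.15)
take((.5572,.2090))
t=read_camera("top"); cv2.imwrite("pics/t3.png",t[...,::-1])
S=8;B=cv2.resize(t[...,::-1],None,fx=S,fy=S,interpolation=cv2.INTER_CUBIC);hs=cv2.cvtColor(B,cv2.COLOR_BGR2HSV)
m=((hs[...,2]>150)&(hs[...,1]<60)).astype(np.uint8); m[:,:3650]=0;m[:,4100:]=0;m[:1550]=0;m[1950:]=0
cv2.imwrite("pics/v3.png",np.hstack([cv2.resize(t[170:270,440:520],None,fx=5,fy=5),cv2.resize(t[130:250,200:280],None,fx=4.1667,fy=4.1667)])[...,::-1])
insert((.5194,-.1387))
t=read_camera("top");s=read_camera("side")
cv2.imwrite("pics/v4.png",np.hstack([cv2.resize(t[160:280,420:550],None,fx=3,fy=3),cv2.resize(s[70:220,280:440],None,fx=2.4,fy=2.4)])[...,::-1])
E
```

```text
True
pressed [ 0.4809 -0.3585  0.133 ] [-1.1373 -0.1991  3.9296] [0.1882 0.0428 0.0327] 13.8
at [0.5576 0.2094 0.1318] [-0.1786 -0.0271 -0.6601]
width 0.03951221176081421 29.999141693115234 [0.5572 0.209  0.131 ]
lift [ 0.0015 -0.1142 -2.9279]
hit False
off [-0.0795  0.1212 -2.3124] 0.03975654649442751 21.475
hover [ 0.5199 -0.1385  0.1726] [ 0.4794 -0.1782 -2.3731] [ 0.0067 -0.13   -0.0216] 25.9
('hit', False) [ 0.5195 -0.1387  0.1331] [ 0.2515  0.6118 -2.0811] [ 0.0338 -0.1026 -0.0221] 27.4
```

View pics/v4.png

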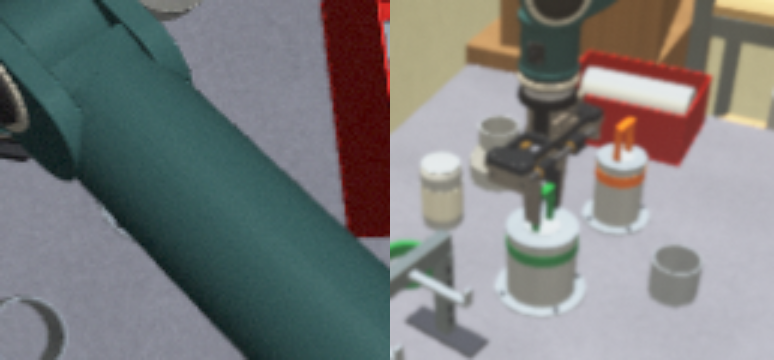

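The side crop shows the large plug on the green collar at about (540,228) and the small plug seated at (620,158). Press, release, back off to a clear pose, and check both from the top camera.

```bash
python3 - <<'E'
from h import *
p=np.array(get_ee_pos()); print(move_l(p-[0,0,.006],max_speed=.02,stop_force=12)); rep("pressed")
gripper_open(); p=np.array(get_ee_pos()); move_l([p[0],p[1],.30],max_speed=.15)
movej([1.224,.3,-.012,1.5,.006,1.071,-.056]) if False else move_l([.42,.12,.32])
rep("clear")
t=read_camera("top");s=read_camera("side")
cv2.imwrite("pics/t5.png",t[...,::-1]);cv2.imwrite("pics/s5.png",s[...,::-1])
cv2.imwrite("pics/v5.png",np.hstack([cv2.resize(t[130:260,360:520],None,fx=2.5,fy=2.5),cv2.resize(s[100:280,230:420],None,fx=2.1,fy=1.806)])[...,::-1])
E
```

```text
True
pressed [ 0.5195 -0.1387  0.133 ] [-0.5627 -0.0695  4.0625] [ 0.0127  0.0283 -0.0219] 27.7
clear [0.4203 0.1194 0.3199] [ 0.5893  0.2983 -0.1408] [ 0.0789 -0.1424  0.008 ] 31.8
```

View pics/v5.png

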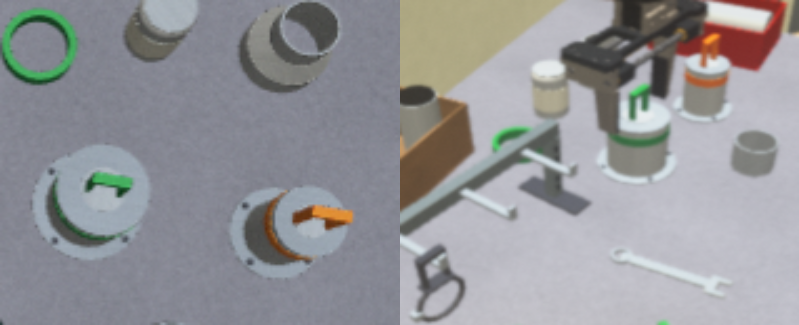

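Both plugs sit flat on their rims, the large at (102,190) and the small at (310,222). Each met the rim at the expected height. The ring still hangs at (435,275), and the stock is where it was.

```bash
python3 -c "
from workcell import *
wait(.3); print(sign_off(), get_clock())"
```

```text
the job is handed in; nothing more can be done
the job is handed in; nothing more can be done
```

Both plugs are seated in their own collars with their flanges flat on the rims, the ring still hangs on its hook, the stock is undisturbed, and the job is handed in at about 32 s of robot time; no pass/fail verdict came back.

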